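# Lock the yellow sample tin into the tin shaker

### The arm

A 6-joint arm with a two-finger parallel gripper is mounted at the origin on the work surface. World frame = base frame: x ahead of the robot, y to its left, z up, the work surface at z = 0. Lengths are in m, angles in rad, forces in N, time in s.
With the tool pointing down it reaches from about 0.275 to 0.875 m from the base axis. Payload 12.5 kg.
Tool frame: the origin (TCP) lies on the centre line of the jaws, within the pads' length; the fingertips stand r.finger_overhang ahead of it and the grasp point (between the pads) lies 3 mm ahead of it (r.finger_overhang is the distance from the TCP to the fingertips, in m); z points along the fingers, y is the line along which they close (so a half turn about z gives the same grasp; the last joint's range is limited). The gripper opens to 85 mm and grips with 20 to 120 N. Pads are 22 mm wide; open, the fingers measure 114 mm over their backs; the gripper's body (76 mm by 85 mm) begins 54 mm behind the grasp point. The pads swing forward as they close: fully open they stand 13 mm farther back than shut.
Start: joints at [1.214, 0.351, 1.652, -0, 1.139, -0.085], TCP at [0.148, 0.53, 0.253] pointing down, gripper open.
Joint ranges: [-2.75, 2.75], [-0.79, 2.1], [0.01, 2.65], [-1.57, 4.71], [0.07, 3.14], [-2.87, 2.87]. Speed limits (rad/s): [2.22, 2.22, 2.79, 3.14, 3.14, 3.14].

### API

Orientations are given as a unit quaternion [x, y, z, w].
In Python, from cell import r, optics gives the robot as it stands. The module is installed in compiled form; this text tells all that it offers. Calls block until the motion is done:
- r.move_to(position, orientation): joint-space move of the TCP to a pose.
- r.move_linear(position, rot=None, vel=0.15): straight line of the TCP; rot=None keeps the orientation; vel is the mean speed in m/s.
- r.set_joints(angles): joint-space move.
- r.set_gripper(opening, squeeze=None): opening from 0.0 (shut) to 1.0 (fully open); squeeze is the grip in N (None keeps the last); returns when the fingers have stopped.
- r.sleep(seconds).
- r.inverse_kinematics(position, orientation): joint angles nearest the present ones, or None.
- optics.get_image(name): name is "scene" or "top"; returns a dict with "pixels" (480x640x3 uint8, red, green, blue), "depth" (480x640 float32, m along the optical axis (not along the pixel's ray), 0 where there is no reading), "fx", "fy", "cx", "cy" (pixels), "camera_from_world" (4x4, takes a point from world to camera coordinates). Camera axes: x right, y down, z forward; pixel columns grow to the right and rows downward; lengths in m; the calibration is good to about 2 mm. A picture is of the moment at which its call begins.
A pose or a line that the arm cannot do raises r.PlanningError and nothing moves.
- r.hand_in(): hands the job in; it is judged then, once.
Readings, each from a call of its own:
- r.current_t(): time.
- r.current_q(): joint angles.
- r.current_qvel(): joint speeds.
- r.current_effort(): joint torques, N m.
- r.current_tool_pos(): TCP position.
- r.current_ee_rot(): TCP orientation.
- r.current_contact_force(): force on the tool from outside, world axes, zero at the start.
- r.current_torque(): the same for the moment, N m.
- r.current_opening(): opening from 0.0 (shut) to 1.0 (fully open).
- r.current_finger_force(): force on a finger pad.
Only numpy, scipy, OpenCV 4.12 (cv2) and the standard library are available. Lean on these libraries where they do the work, as an engineer would, in place of code of your own. Each camera call takes 0.05 s, during which the arm holds its last target. There are 200 camera calls.

### The job

Take the yellow sample tin out of the plywood tray and stand it on the dark mat, let go and take it again crosswise, by its broad faces, and lower it right down into the cradle of the blue shaker. Then slide the shaker's red clamp grip all the way to its end stop, so that the clamp's tongue covers the tin. Keep the tin upright, never drop it, and leave the other tins and the things on the bench where they are.

Things in the scene. Friction and masses are not known exactly. Their poses are not given: they have to be found in the camera images.
- tin_yellow: loose oblong tinplate paint tin, yellow label and flat yellow lid, 54 (x) x 36 (y) x 70 mm high, about 0.2 kg. Origin: centre of its underside, z up. Narrow ends face +-x, broad faces +-y. It stands in any of the tray's four places, broad faces 4 mm from its neighbours or the tray's tall end wall, so there only its narrow ends (54 mm apart) can be gripped
- tray: fixed plywood tray, 68 mm (x) x 174 mm (y); origin: centre of its underside. Floor 6 mm thick, tins stand on it in a row along its y at y = -60, -20, 20, 60 mm. Long sides have only low lips (top at 18 mm), the two short ends (y = +-82 to 87 mm) have walls up to 76 mm
- mat: fixed flat dark grey mat on the bench, 140 mm (x) x 120 mm (y) x 3 mm; origin: centre of its underside, top face at z = 3 mm
- shaker: fixed blue bench-top tin shaker, 170 mm (x) x 260 mm (y), aluminium deck at z = 55 mm; origin: centre of its underside; control panel on its -x side. On the deck: the cradle (see cradle) at y = -60 mm and a track along y from there to the +y end on which the clamp slides
- cradle (a point): centre of the cradle's floor, 55 mm above the bench, axes as the shaker's: the seated tin's origin lies here, its x along this x (either way round). Steel cheeks (32 mm wide, 81 mm high) stand at x = +-31 to 37 mm, their flared tips 11 mm above the tin; at y = +-22 to 26 mm only lips 8 mm high. So 4 mm play all round, and only the broad faces are free to hold it by
- clamp (a joint): position of the clamp slide in m: near 0 open (it starts anywhere from 0 to 0.020), 0.110 locked at the end stop. It grows as the clamp moves along the shaker's -y towards the cradle and stays where it is left; friction about 2 N
- clamp_grip (a point): centre of the top of the clamp's red grip, 172 mm above the bench; grip 24 (x) x 22 (y) x 36 mm high, on a steel tongue (7 mm thick, 30 mm wide) that points along the shaker's -y and ends 48 mm from the grip's axis. In the shaker's frame the axis is at x = 0, y = 90 mm at joint 0 and -20 mm at joint 0.110, where the tongue passes 4 mm above a seated tin
- tin_red: loose oblong paint sample tin like the yellow one (54 x 36 x 70 mm), with a red lid and label; a bystander. Origin: centre of its underside
- tin_green: loose oblong paint sample tin like the yellow one (54 x 36 x 70 mm), with a green lid and label; a bystander. Origin: centre of its underside
- tin_purple: loose oblong paint sample tin like the yellow one (54 x 36 x 70 mm), with a purple lid and label; a bystander. Origin: centre of its underside
- brush_wide: loose flat paint brush, 230 x 50 x 13 mm, wooden handle towards its -x; a bystander behind the mat. Origin: under its middle
- brush_narrow: loose flat paint brush, 190 x 30 x 13 mm, wooden handle towards its -x; a bystander near the robot. Origin: under its middle
- can_white: loose closed 1 litre round paint can, white, 106 mm across, 125 mm high; a bystander. Origin: centre of its underside
- can_small: loose closed round purple paint can, 72 mm across, 75 mm high; a bystander. Origin: centre of its underside
- lid_opener: loose lid opener like a screwdriver with a green handle, lying flat; a bystander. Origin: under its middle

How it is judged:
On the way, in this order (a step that is already met when the one before it is completed fails the run):
1. the yellow tin stands on the mat, let go (x of tin_yellow in the frame of mat between -0.07 and 0.07 m and y of tin_yellow in the frame of mat between -0.06 and 0.06 m and height (world z) of tin_yellow below 0.006 m and angle between tin_yellow's own z axis and vertical below 0.06 rad and linear speed of tin_yellow below 0.02 m/s and contact force between tin_yellow and the fingers below 0.1 N), for 0.2 s.
2. the yellow tin stands fully down in the shaker's cradle, let go, the clamp still open (x of tin_yellow in the frame of cradle between -0.006 and 0.006 m and y of tin_yellow in the frame of cradle between -0.006 and 0.006 m and z of tin_yellow in the frame of cradle between -0.003 and 0.003 m and angle between tin_yellow's own z axis and vertical below 0.06 rad and linear speed of tin_yellow below 0.02 m/s and value of joint clamp below 0.06 m and contact force between tin_yellow and the fingers below 0.1 N), for 0.2 s.
At the end, for the whole second after the job is handed in: the yellow tin stands upright (within 0.06 rad) and at rest on the cradle's floor (within 3 mm in height, its underside centre within 6 mm of the cradle's centre along each of the shaker's axes), not held, and the clamp slide rests within 3 mm of its end stop (joint above 0.107) (x of tin_yellow in the frame of cradle between -0.006 and 0.006 m and y of tin_yellow in the frame of cradle between -0.006 and 0.006 m and z of tin_yellow in the frame of cradle between -0.003 and 0.003 m and angle between tin_yellow's own z axis and vertical below 0.06 rad and value of joint clamp above 0.107 m and velocity of joint clamp between -0.005 and 0.005 m/s and linear speed of tin_yellow below 0.01 m/s and contact force between tin_yellow and the fingers below 0.1 N); the robot touches nothing.
It fails at once if the yellow tin is dropped or thrown (moves faster than 0.45 m/s out of the fingers: a fall of more than 10 mm) (contact force between tin_yellow and the fingers below 0.1 N and linear speed of tin_yellow above 0.45 m/s).
It fails at once if the yellow tin is tilted by more than 0.4 rad (angle between tin_yellow's own z axis and vertical above 0.4 rad).
It fails at once if another tin, a brush, a can or the lid opener is moved by more than 30 mm (distance of any of tin_red, tin_green, tin_purple, brush_wide, brush_narrow, can_white, can_small, lid_opener from where it was at the start of the episode above 0.03 m).
It fails at once if another tin or a can is tipped by more than 0.4 rad (angle between any of tin_red, tin_green, tin_purple, can_white, can_small's own z axis and vertical above 0.4 rad).
It also fails if it takes over 64 s, if anything falls off the work surface, if the arm or the gripper's body presses on something with over 40 N, if the wrist force passes 120 N, or if a joint passes its speed limit or range.

## Working session

There is one attempt and no reset: what is moved stays moved. The work goes in short steps, each a Python script; the robot and the scene stay as the last script left them, time stands still between calls to the robot, and variables do not carry over. Pictures are saved under pics/ and viewed, at most 10 in all, crops included, and the job is handed in when it is done.

```bash
mkdir -p pics; ls
python3 - <<'E'
from cell import r, optics
import cv2,numpy as np
for n in("scene","top"):
    d=optics.get_image(n); cv2.imwrite(f"pics/{n}0.png",d["pixels"][:,:,::-1])
    np.savez(f"{n}0.npz",**d)
    c=d["camera_from_world"]; print(n,d["fx"],d["cx"],d["cy"],np.round(c,3).tolist(),np.round(-c[:3,:3].T@c[:3,3],3))
print(r.finger_overhang,r.current_t(),r.current_ee_rot())
E
```

```text
pics
scene 488.29512727255775 322.2870479824663 241.52549983310215 [[0.36, 0.933, -0.021, -0.159], [0.515, -0.218, -0.829, -0.192], [-0.778, 0.287, -0.559, 1.666], [0.0, 0.0, 0.0, 1.0]] [ 1.452 -0.372  0.769]
top 584.3159259702915 327.5762303220022 238.9732377047663 [[-0.064, -0.998, -0.0, -0.025], [-0.975, 0.063, -0.215, 0.577], [0.215, -0.014, -0.977, 1.282], [0.0, 0.0, 0.0, 1.0]] [ 0.286 -0.043  1.376]
0.022 0.1 [ 1.35446777e-01  9.90784489e-01 -5.06363700e-04 -1.02259519e-04]
```

View pics/top0.png

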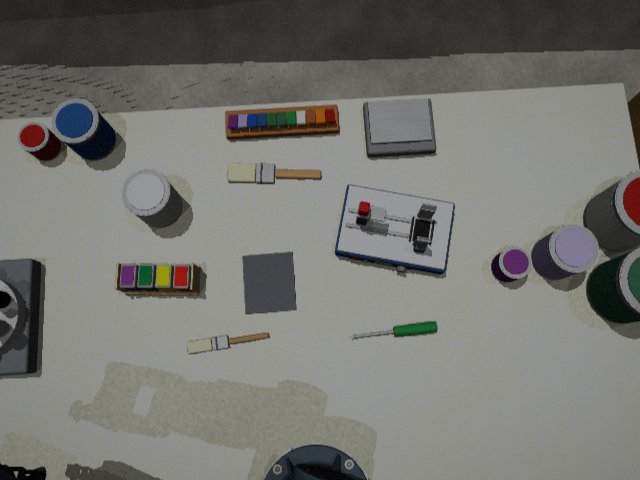

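View pics/scene0.png

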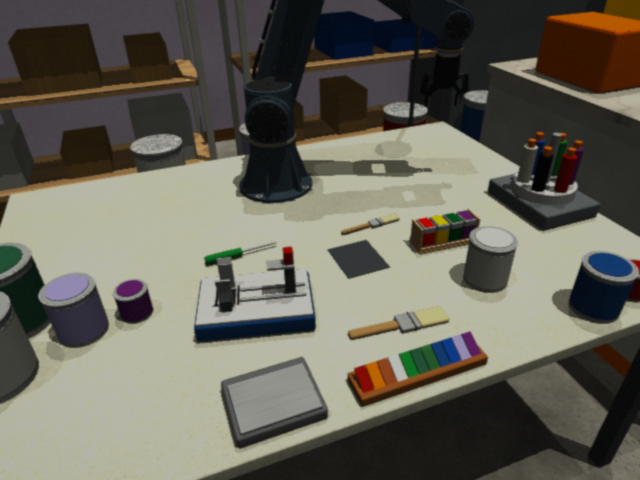

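The top view shows the tray at about (158,278), with the tins purple, green, yellow (163,277) and red from left to right. The mat is at (270,282). The shaker is at (395,228), its cradle at about (424,230) and its red grip at (364,208). The scene view agrees with this and shows the panel facing the robot.

```bash
cat > h.py <<'E'
import numpy as np,cv2
def ray(d,uv,z):
    """pixels -> world xy on plane z"""
    c=d["camera_from_world"];R=c[:3,:3];o=-R.T@c[:3,3]
    uv=np.atleast_2d(uv).astype(float)
    v=np.c_[(uv[:,0]-d["cx"])/d["fx"],(uv[:,1]-d["cy"])/d["fy"],np.ones(len(uv))]@R
    return (o+v*((z-o[2])/v[:,2])[:,None])[:,:2]
def cloud(d):
    c=d["camera_from_world"];R=c[:3,:3];Z=d["depth"];v,u=np.indices(Z.shape)
    p=np.stack([(u-d["cx"])/d["fx"]*Z,(v-d["cy"])/d["fy"]*Z,Z],-1)
    return (p-c[:3,3])@R
def rect(d,mask,z):
    """min-area rect (metres) of the largest blob of mask cast on plane z"""
    cs,_=cv2.findContours(mask.astype(np.uint8),cv2.RETR_EXTERNAL,cv2.CHAIN_APPROX_NONE)
    c=max(cs,key=cv2.contourArea)
    return cv2.minAreaRect((ray(d,c[:,0],z)*1000).astype(np.float32)),cv2.contourArea(c)
E
python3 - <<'E'
from h import *
d=dict(np.load("top0.npz"));P=cloud(d)
hsv=cv2.cvtColor(d["pixels"],cv2.COLOR_RGB2HSV);H,S,V=[hsv[...,i].astype(int) for i in range(3)]
def win(m,u0,u1,v0,v1):
    o=np.zeros_like(m);o[v0:v1,u0:u1]=m[v0:v1,u0:u1];return o
pr=lambda n,x:print(n,np.round(x[0][0],1),np.round(x[0][1],1),round(x[0][2],1),x[1])
T=lambda m:win(m,110,205,258,292)
zt=P[...,2]
for n,lo,hi in(("yellow",22,35),("green",45,85),("purple",125,165)):
    pr(n,rect(d,T((H>=lo)&(H<=hi)&(S>120)&(V>70)),.076))
pr("red",rect(d,T(((H<8)|(H>172))&(S>150)&(V>70)),.076))
pr("mat",rect(d,win((V<110),235,305,245,320),.003))
pr("deck_by_depth",rect(d,win((abs(zt-.055)<.008),325,465,175,280),.055))
pr("deck_by_white",rect(d,win((V>140)&(abs(zt-.055)<.02),325,465,175,280),.055))
w=win(zt>-1,330,460,175,280)
pr("grip",rect(d,win(((H<8)|(H>172))&(S>150)&(V>120),340,385,190,230),.172))
for a,b in((.11,.15),(.15,.19)):
    m=w&(zt>a)&(zt<b);n,l,st,_=cv2.connectedComponentsWithStats(m.astype(np.uint8))
    for i in range(1,n):
        if st[i,4]>8:
            q=P[l==i]*1000;print(a,st[i],np.median(q,0).round(1),q.min(0).round(),q.max(0).round())
for nm,(u,v) in dict(deck=(385,250),mat=(270,282),yel=(163,277),bench=(300,330)).items(): print(nm,P[v-2:v+3,u-2:u+3].reshape(-1,3).mean(0).round(4),P[v-2:v+3,u-2:u+3,2].std().round(4))
cv2.imwrite("pics/crop1.png",cv2.resize(d["pixels"][175:285,325:465,::-1],None,fx=5.5,fy=5.4,interpolation=cv2.INTER_CUBIC))
E
```

```text
yellow [511.8 313.7] [27.7 43.4] 85.6 219.0
green [515.4 353.5] [27.3 40.9] 86.3 201.0
purple [518. 393.] [26.2 41. ] 86.6 193.0
red [508.  273.6] [27.6 41.1] 85.7 205.0
mat [492.   82.7] [139.4 121.1] 1.0 2873.0
deck_by_depth [ 594.5 -220.4] [255.8 168.7] 75.7 7155.0
deck_by_white [ 596.9 -221.7] [247.3 156. ] 75.7 6753.0
grip [ 617.6 -142.2] [16.5 17.9] 76.4 50.0
0.11 [421 203  16  10 118] [ 617.9 -288.6  127. ] [ 610. -304.  110.] [ 628. -273.  140.]
0.11 [357 205  29  17 279] [ 608.  -167.4  135.4] [ 593. -191.  112.] [ 630. -129.  150.]
0.11 [416 236  16   6  60] [ 547.2 -270.   129.9] [ 540. -286.  110.] [ 556. -255.  137.]
0.15 [358 201  12  14 127] [ 615.3 -142.2  170.3] [ 604. -154.  150.] [ 630. -130.  178.]
deck [ 0.5421 -0.1926  0.0541] 0.0025
mat [0.4925 0.0799 0.0028] 0.0028
yel [0.5081 0.3124 0.0768] 0.0025
bench [ 0.3758  0.0153 -0.0011] 0.0025
```

View pics/crop1.png

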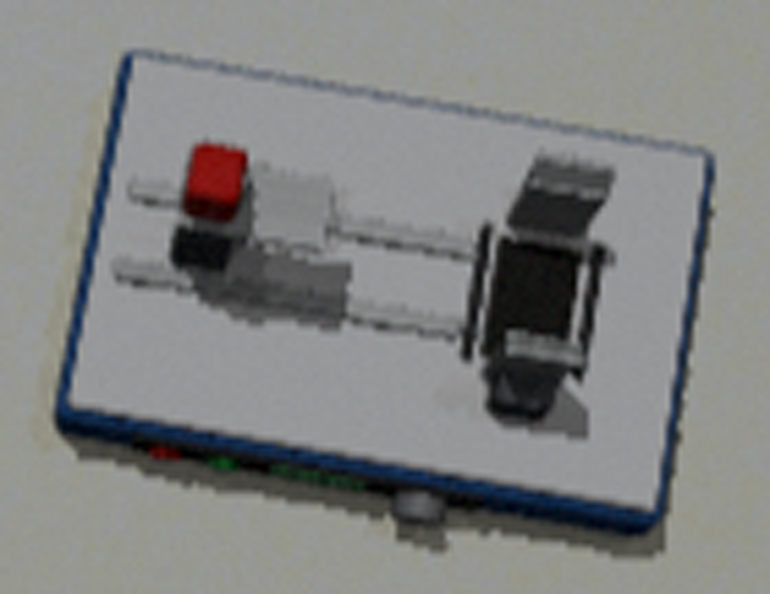

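Run:
```python
from h import *
for n in("top","scene"):
    d=dict(np.load(n+"0.npz"));P=cloud(d);zt=P[...,2]
    hsv=cv2.cvtColor(d["pixels"],cv2.COLOR_RGB2HSV);H,S,V=[hsv[...,i].astype(int) for i in range(3)]
    pr=lambda n,x:print(n,np.round(x[0][0],1),np.round(x[0][1],1),round(x[0][2],1),x[1])
    box=lambda x0,x1,y0,y1,z0,z1:(P[...,0]>x0)&(P[...,0]<x1)&(P[...,1]>y0)&(P[...,1]<y1)&(zt>z0)&(zt<z1)
    print(n);L=box(.44,.58,.2,.46,.069,.085)
    pr("tinrow",rect(d,L,.076))
    pr("yel",rect(d,L&(H>=22)&(H<=35)&(S>120),.076))
    pr("mat",rect(d,box(.35,.63,-.05,.2,-.02,.02)&(V<(110 if n=="top" else 75)),.003))
    pr("deck",rect(d,box(.45,.75,-.4,-.05,.045,.065),.055))
    pr("grip",rect(d,box(.56,.68,-.2,-.08,.164,.185),.172))
    # medians in shaker frame
    a=np.radians(-14.4);R=np.array([[np.cos(a),-np.sin(a)],[np.sin(a),np.cos(a)]])
    Q=((P[...,:2]-[.595,-.2207])@R)
    for nm,x0,x1,y0,y1,z0 in(("cheek+",.02,.055,-.09,-.03,.115),("cheek-",-.055,-.02,-.09,-.03,.115),("grip",-.03,.03,.05,.12,.155),("tongue",-.03,.03,.0,.07,.125)):
        m=(Q[...,0]>x0)&(Q[...,0]<x1)&(Q[...,1]>y0)&(Q[...,1]<y1)&(zt>z0)&(zt<.19)
        q=np.c_[Q[m],zt[m]]*1000;print(nm,len(q),*np.percentile(q,[3,50,97],axis=0).round(1).tolist())
```

```text
top
tinrow [512.9 331.7] [76.9 52.2] 86.3 684.0
yel [511.8 313.7] [27.7 43.4] 85.6 219.0
mat [492.   82.7] [139.4 121.1] 1.0 2871.0
deck [ 594.3 -220.3] [256.4 169.5] 75.8 7326.0
grip [ 616.9 -142.3] [21.3 24.3] 74.6 90.5
cheek+ 108 [34.1, -75.0, 117.2] [39.7, -59.9, 127.6] [45.5, -45.2, 137.2]
cheek- 58 [-38.6, -75.1, 119.1] [-34.2, -60.4, 130.1] [-27.6, -44.9, 136.5]
grip 121 [-8.9, 71.3, 158.5] [0.7, 81.3, 170.6] [13.5, 91.4, 175.5]
tongue 228 [-11.9, 34.5, 130.3] [2.4, 51.9, 135.4] [17.7, 68.8, 139.7]
scene
tinrow [520.6 328. ] [179.2  66.5] 85.5 703.5
yel [512.6 313.4] [30.3 47.4] 87.0 92.0
mat [496.2  79.7] [134.  115.7] 0.9 1227.5
deck [ 607.  -224.8] [255.5 176.8] 75.5 4756.0
grip [ 626.4 -146.3] [19.4 36.5] 72.7 70.5
cheek+ 109 [39.1, -76.0, 115.5] [43.1, -62.2, 125.6] [48.2, -46.9, 136.1]
cheek- 151 [-35.8, -76.7, 116.2] [-30.1, -61.4, 126.9] [-24.5, -46.4, 136.8]
grip 124 [-3.4, 69.8, 155.9] [13.7, 80.0, 169.9] [18.5, 90.1, 174.3]
tongue 189 [-9.8, 33.3, 130.7] [10.1, 51.2, 136.3] [21.1, 69.4, 142.9]
```

```bash
cat >> h.py <<'E'
def quat(jaw_deg):
    """tool down, jaws closing along the world direction jaw_deg"""
    a=np.radians(jaw_deg+90)/2
    return [float(np.cos(a)),float(np.sin(a)),0.,0.]
def best(r,p,jaw):
    """of the two equivalent grasps the one with the smaller joint travel"""
    c=[]
    for j in (jaw,jaw+180):
        q=r.inverse_kinematics(p,quat(j))
        if q is not None: c.append((np.abs(np.array(q)-r.current_q()).max(),j))
    return quat(min(c)[1])
def stat(r,s=""):
    print(s,"t%.1f"%r.current_t(),np.round(r.current_tool_pos(),4),"F",np.round(r.current_contact_force(),1),"op %.3f ff %.1f"%(r.current_opening(),r.current_finger_force()))
def pic(optics,cam,name,u0,u1,v0,v1,k):
    d=optics.get_image(cam);cv2.imwrite("pics/"+name,cv2.resize(d["pixels"][v0:v1,u0:u1,::-1],None,fx=k,fy=k,interpolation=cv2.INTER_CUBIC));return d
E
python3 - <<'E'
from h import *
from cell import r,optics
x,y=.5122,.3136
q=best(r,[x,y,.2],-4.5)
r.set_gripper(1.0,40)
r.move_to([x,y,.2],q);r.move_to([x,y,.13],q);stat(r)
r.move_linear([x,y,.054],vel=.08);stat(r,"down")
d=pic(optics,"scene","grasp1.png",340,540,150,300,4)
E
```

```text
t2.3 [0.5117 0.3142 0.1303] F [-0.6  0.   0.4] op 0.994 ff 0.0
down t3.4 [0.5125 0.3137 0.0545] F [ 0.7  0.4 -0.2] op 1.002 ff 0.0
```

View pics/grasp1.png

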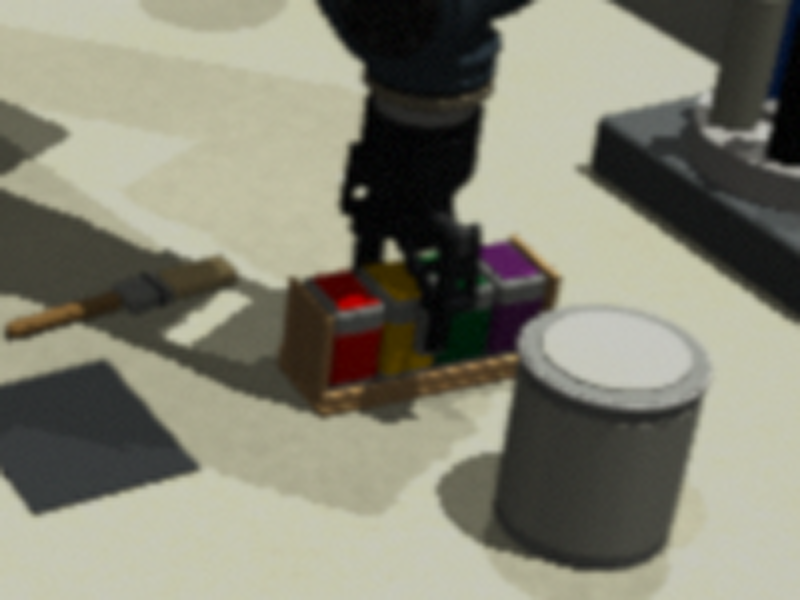

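The near finger, at about (435,290) in the crop, hangs in front of the yellow tin. Its apparent shift towards green matches the oblique view, so I'll close, lift slightly and check.

Run:
```python
from h import *
from cell import r,optics
r.set_gripper(0.0,40);stat(r,"closed")
p=r.current_tool_pos()
r.move_linear([p[0],p[1],p[2]+.02],vel=.04);stat(r,"lift20")
r.move_linear([p[0],p[1],.16],vel=.12);stat(r,"lifted")
d=pic(optics,"scene","lift1.png",340,540,120,270,4)
```

```text
closed t3.8 [0.5125 0.3137 0.0545] F [-0.7  0.8  3.7] op 0.628 ff 42.9
lift20 t4.5 [0.5124 0.3137 0.0744] F [-1.3  0.2 -2.6] op 0.631 ff 42.6
lifted t5.3 [0.5121 0.3135 0.1592] F [ 0.4 -0.4 -1.8] op 0.629 ff 42.6
```

View pics/lift1.png

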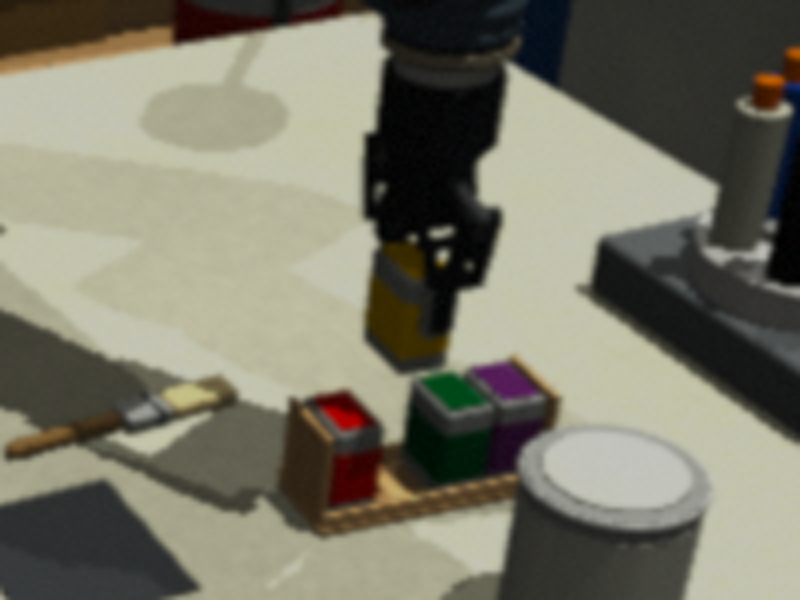

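The yellow tin (405,300) hangs upright in the fingers. Red, green and purple are still in the tray.

Run:
```python
from h import *
from cell import r,optics
x,y=.493,.082
q=best(r,[x,y,.16],-4.5)
r.move_linear([x,y,.16],rot=q,vel=.2)
r.move_linear([x,y,.062],vel=.12);stat(r)
z=.062
while z>.049 and r.current_contact_force()[2]<4:
    z-=.001;r.move_linear([x,y,z],vel=.02)
stat(r,"touch")
r.set_gripper(1.0,40);r.sleep(.2);stat(r,"open")
r.move_linear([x,y,.135],vel=.15);r.sleep(.3)
q=best(r,[x,y,.135],85.5)
r.move_to([x,y,.135],q);stat(r,"turned")
d=pic(optics,"scene","mat1.png",280,440,180,300,5)
```

```text
t7.7 [0.4934 0.0821 0.0625] F [ 0.6 -0.8 -0.5] op 0.627 ff 42.6
touch t10.4 [0.4931 0.082  0.0514] F [-1.7 -0.9  6. ] op 0.633 ff 43.1
open t11.1 [0.493 0.082 0.051] F [ 0.1 -0.1 -0.8] op 1.000 ff 0.0
turned t13.5 [0.493 0.082 0.135] F [-0.   0.  -0.9] op 1.000 ff 0.0
```

View pics/mat1.png

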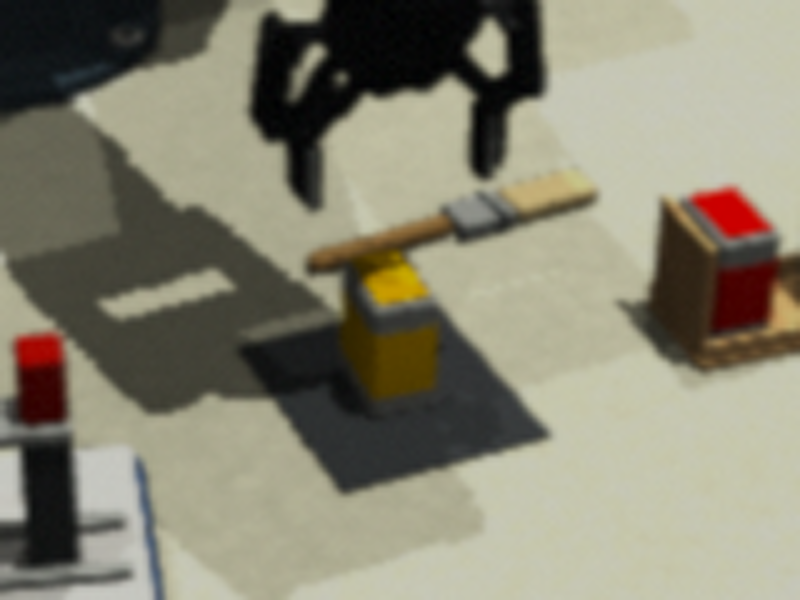

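The tin stands upright on the mat at (390,335) in the crop, fingers clear and turned crosswise above it.

Run:
```python
from h import *
from cell import r,optics
x,y=.493,.082
r.move_linear([x,y,.051],vel=.12)
r.set_gripper(0.0,45);stat(r,"closed")
r.move_linear([x,y,.07],vel=.05);r.move_linear([x,y,.25],vel=.2)
cx,cy=.5832,-.2801
r.move_linear([cx,cy,.25],rot=best(r,[cx,cy,.25],75.6),vel=.2)
r.move_linear([cx,cy,.19],vel=.1);stat(r,"above")
d=pic(optics,"scene","above.png",190,330,180,340,3.7)
d=pic(optics,"top","above_t.png",340,460,180,280,5)
```

```text
closed t14.9 [0.4933 0.082  0.0514] F [-1.1 -0.1  5.1] op 0.418 ff 45.5
above t19.2 [ 0.5835 -0.2802  0.1906] F [ 0.2 -0.2 -1.4] op 0.416 ff 45.0
```

View pics/above.png

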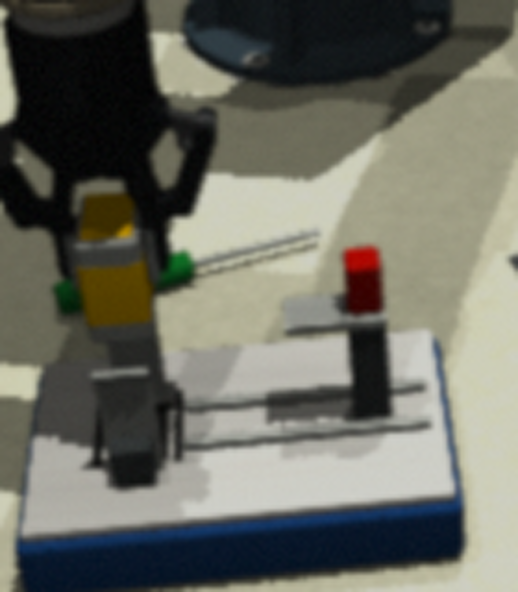

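The tin (115,260) is upright above the cradle (130,420), with its narrow end facing the near cheek. I'll lower it watching the force.

```bash
cat > low.py <<'E'
from h import *
def lower(r,cx,cy,zend=.1025):
    z=r.current_tool_pos()[2]
    while z>zend:
        z-=.003 if z>.108 else .001
        r.move_linear([cx,cy,max(z,zend)],vel=.04)
        F=r.current_contact_force()
        if F[2]>5 or np.hypot(F[0],F[1])>6: break
    stat(r,"stop")
E
python3 - <<'E'
from low import *
from cell import r,optics
lower(r,.5832,-.2801)
E
```

```text
stop t27.6 [ 0.5834 -0.2803  0.1034] F [-3.9  0.6  8.5] op 0.415 ff 46.4
```

Run:
```python
from h import *
from cell import r,optics
cx,cy,_=r.current_tool_pos()
r.set_gripper(1.0,45);r.sleep(.1);stat(r,"open")
r.move_linear([cx,cy,.25],vel=.15);r.sleep(.3)
gx,gy=.618,-.1427
r.move_linear([gx,gy,.25],rot=best(r,[gx,gy,.25],75.6),vel=.2);stat(r,"over grip")
d=pic(optics,"scene","seat.png",190,330,180,340,3.7)
P=cloud(d);hsv=cv2.cvtColor(d["pixels"],cv2.COLOR_RGB2HSV)
m=(hsv[...,0]>20)&(hsv[...,0]<36)&(hsv[...,1]>110)&(abs(P[...,0]-cx)<.06)&(abs(P[...,1]-cy)<.06)
print(m.sum(),np.percentile(P[m],[5,50,95],axis=0).round(4))
```

```text
open t28.2 [ 0.5832 -0.2801  0.1025] F [0.  0.3 0. ] op 1.002 ff 0.0
over grip t30.5 [ 0.6178 -0.1435  0.25  ] F [ 0.6 -0.1  0.1] op 1.002 ff 0.0
262 [[ 0.5629 -0.2929  0.0799]
 [ 0.5903 -0.2744  0.1263]
 [ 0.6138 -0.261   0.1289]]
```

View pics/seat.png

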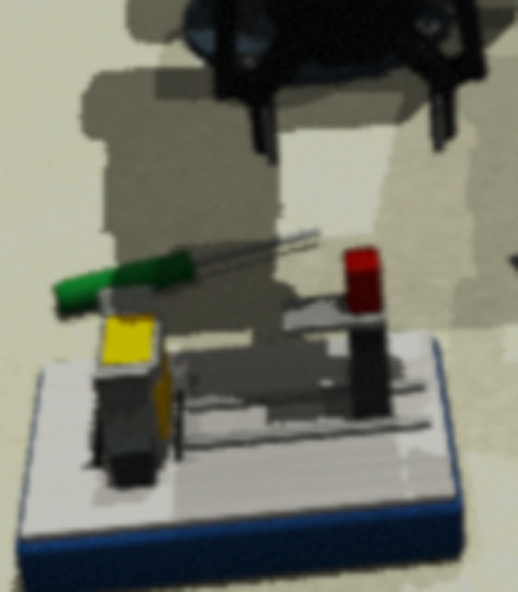

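The tin sits down between the cheeks with its lid at (130,340). The clamp is still open, with its red grip at (362,280).

Run:
```python
from h import *
from cell import r,optics
g=np.array([.618,-.1427]);u=-np.array([np.sin(np.radians(14.4)),np.cos(np.radians(14.4))])
r.move_linear([*g,.165],vel=.12);stat(r,"down")
r.set_gripper(0.0,25);stat(r,"closed")
s=0
while s<.116:
    s+=.010 if s<.085 else .0015
    r.move_linear([*(g+u*s),.165],vel=.08 if s<.085 else .03)
    f=r.current_contact_force()[:2]@u
    if f<-12: break
stat(r,f"end s={s:.4f} f={f:.1f}")
```

```text
down t31.4 [ 0.6184 -0.1429  0.1658] F [ 0.2  0.3 -0.3] op 1.001 ff 0.0
closed t32.0 [ 0.6181 -0.1428  0.1653] F [-1.  -1.2  3.2] op 0.250 ff 28.8
end s=0.1065 f=-13.7 t37.5 [ 0.5924 -0.2437  0.1653] F [ 5.  12.9  6.7] op 0.255 ff 29.3
```

Run:
```python
from h import *
from cell import r,optics
x,y,_=r.current_tool_pos()
r.set_gripper(0.7,25);r.sleep(.1);stat(r,"open")
r.move_linear([x,y,.27],vel=.12)
r.move_linear([.5,0.,.32],vel=.2);r.sleep(.5);stat(r,"away")
d=pic(optics,"scene","end.png",190,330,180,340,3.7)
t=optics.get_image("top");P=cloud(t);z=P[...,2]
c=np.array([.5833,-.2802]);a=np.radians(-14.4);R=np.array([[np.cos(a),-np.sin(a)],[np.sin(a),np.cos(a)]])
Q=(P[...,:2]-c)@R;m=(abs(Q[...,0])<.03)&(Q[...,1]>.01)&(Q[...,1]<.1)&(z>.155)&(z<.19)
print("grip in cradle frame",m.sum(),np.percentile(Q[m],[3,50,97],axis=0).round(4))
```

```text
open t38.0 [ 0.5914 -0.246   0.1649] F [-0.2  0.7  1.2] op 0.697 ff 0.0
away t41.0 [ 5.0e-01 -1.0e-04  3.2e-01] F [-0.1 -0.1 -0.1] op 0.702 ff 0.0
grip in cradle frame 127 [[-0.0121  0.0303]
 [-0.0024  0.0407]
 [ 0.0106  0.0507]]
```

View pics/end.png

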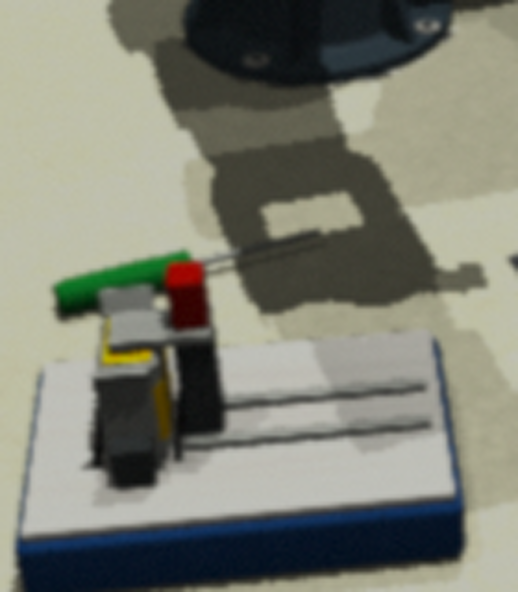

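The tongue now covers the tin. The grip (187,293) measures 40.5 mm from the cradle's centre, against 40 mm nominal, and the slide stopped hard at 13 N.

```bash
python3 -c "
from cell import r
print(r.hand_in())"
```

```text
the job is handed in; nothing more can be done
None
```

I handed the job in at about 41 s: the yellow tin is seated in the shaker's cradle, the clamp is slid to its end stop with its tongue over the tin, and the robot is clear; the verdict was not shown to me.

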